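# Open the sample hatch of the cell-density reader

### The arm

A 6-joint arm with a two-finger parallel gripper is mounted at the origin on the work surface. World frame = base frame: x ahead of the robot, y to its left, z up, the work surface at z = 0. Lengths are in m, angles in degrees, forces in N, time in s.
With the tool pointing down it reaches from about 0.25 to 0.725 m from the base axis. Payload 9.7 kg.
Tool frame: the origin (TCP) lies between the finger pads; the fingertips stand 11 mm ahead of it and the grasp point (between the pads) lies 8 mm behind it; z points along the fingers, x is the direction in which the jaws open and shut, and the axes are right-handed (so a half turn about z gives the same grasp; the last joint's range is limited). The gripper opens to 85 mm and grips with 20 to 120 N. Pads are 22 mm wide; open, the fingers measure 114 mm over their backs; the gripper's body (76 mm by 85 mm) begins 54 mm behind the grasp point. The pads swing forward as they close: fully open they stand 13 mm farther back than shut.
Start: joints at [-64.859, 4.979, 10.078, 95.1, 0, 90], TCP at [0.234, -0.498, 0.242] pointing down, gripper open.
Joint ranges: [-179.16, 179.16], [-48.56, 103.87], [-65.8, 70.77], [-126.05, 130.52], [-82.76, 87.17], [-180, 180]. Speed limits (degrees/s): [127.2, 127.2, 147.25, 180, 180, 180].

### API

Orientations are given as [roll, pitch, yaw] about the fixed x, y, z axes, in that order (R = Rz(yaw) Ry(pitch) Rx(roll)).
In Python, from workcell import get_obs, camera, job_done gives the robot as it stands.
- The arm moves only by the tool arm_command, never from a script. Its argument "increments" is a list of rows, each a list of 2 entries, a list of its own where there are three numbers: the shift along the tool's x, y, z in units of 25 mm (1.0 is 25 mm), then the turn about the tool's z in units of 6 degrees (1.0 is 6 degrees). In form: [[[dx, dy, dz], roll], ...]. A call has 1 to 5 rows; each row is the pose to reach, as a shift and turn from the pose measured when the call began, along the tool's axes at that moment; what a row does not reach only later rows make up. A row lasts 1/10 s, in which the tool goes at most 50 mm and 8.59 degrees, less where a joint would pass 70% of its speed; a pose out of reach is approached as far as the arm can. A call with a gripper value outside its range is refused whole. "claw" is the closure, from -1 (fully open) to 1 (shut), so that 0 is half open, set as the call begins (left out, the last holds). The fingers move at their own pace and stop on an object; "force" is the grip in N (left out, the last holds). Time passes only in rows, so rows that repeat a pose let the fingers close. It gives the time, the measured TCP pose, the force and the opening at its end, in the units of the state.
- get_obs(): the state, without advancing time (a new reading comes with each control period).
- camera(name): name is "side" or "top"; returns a dict with "frame" (420x560x3 uint8, red, green, blue), "range_z" (420x560 float32, m along the optical axis (not along the pixel's ray), 0 where there is no reading), "K" (3x3 intrinsics, pixels), "k1" (the pictures are not rectified: a ray, as slopes to the right and down, at radius r is drawn at 1 + k1 r^2 times it, then the intrinsics apply), "R" (3x3) and "t" (3): a world point X has camera coordinates R X + t. Camera axes: x right, y down, z forward; pixel columns grow to the right and rows downward; lengths in m; the calibration is good to about 2 mm. A picture is of the moment at which its call begins.
- job_done(): hands the job in, once; it reports no verdict.
The state is a dict: "time": time; "q": joint angles; "qd": joint speeds; "joint_efforts": joint torques, N m; "ee_pos": TCP position; "tcp_rot": TCP orientation; "wrist_force": force on the tool from outside, world axes, zero at the start; "torque": the same for the moment, N m; "opening": finger opening in m.
Only numpy, scipy, OpenCV 4.12 (cv2) and the standard library are available. Lean on these libraries where they do the work, as an engineer would, in place of code of your own. Each camera call takes 0.05 s, during which the arm holds its last target.

### The job

Open the sample hatch of the reader with the orange release tab: press the tab down with your fingertips so that the latch lets go and the lid springs part way up, then push the lid all the way back until it rests open against its stop. Keep the blue-tab reader shut, leave the cuvettes in their wells, and do not lift or shove any of the other things standing about. Finish with the hand clear of everything.

Things in the scene. Friction and masses are not known exactly. Their poses are not given: they have to be found in the camera images.
- reader_o: The reader to open: white bench instrument, grey lid, orange release tab in front; fixed, 160 (x) by 120 (y) by 65 mm high, plus a grey display bar along its back (x +64 to +84, top at 95 mm). Origin: centre of the underside; x to its back, y to its left, z up; turned by up to 0.4 rad
- reader_o_pad (a point): Point to press, on top of the orange tab: 112 mm in front of the reader's centre, 52 mm above the table. The pad spans 85 to 132 mm in front of the centre and is 44 mm wide; grey cheeks beside it are lower than its top. Behind it an orange latch hook, 67 to 78 mm in front of the centre, rises to 76 mm above the table
- reader_o_tab (a joint): Orange tab: 0 rad at rest, 0.22 at its stop, growing as its front end is pressed down (6 mm at the press point). Spring: at the press point about 2 N start it and 5 to 6 N bring it fully down; the latch lets go from about 0.13 rad. It springs back when let go
- reader_o_lip (a point): Middle of the lower front edge of the orange reader's lid, on a lip 50 mm wide, 7 mm long and 4 mm thick; moves with the lid, 117 mm from the hinge axis
- reader_o_hinge (a point): Middle of the lid's hinge axis, 45 mm behind the reader's centre and 66 mm above the table. The axis runs along the reader's y.
- reader_o_lid (a joint): Lid (plate 110 long, 90 wide, 10 mm thick, about 120 g): 0 rad shut and latched, growing as the front edge goes up and back, 1.9 at its open stop. Unlatched, a spring lifts it to about 0.6 within a second, no further. Pushing on takes about 0.6 N at the front edge; let go before upright (1.57) it falls back to 0.6, past upright it falls on to the stop and stays
- reader_b: The other reader, to stay shut: like the first but for its blue release tab. Origin and axes likewise
- reader_b_lid (a joint): Angle of the lid of the blue-tab reader: 0 shut.
- reader_b_tab (a joint): Angle of the blue tab: 0 at rest; its latch lets go from about 0.13 rad.
- cuvette_o: Clear cuvette with a white top, 12.5 by 12.5 by 45 mm, standing under the lid in the orange reader's well, in a 60 by 50 mm pocket of the deck, 10 mm in front of the reader's centre; its top is 5 mm below the deck. Origin: centre of its underside
- cuvette_b: The same cuvette in the blue-tab reader.
- media_bottle: Glass bottle with a red cap, 72 mm wide, 150 mm high, to the left of the work. Origin: centre of its underside.
- sample_jar: Amber jar with a red cap, 60 mm wide, 75 mm high, to the right of the work. Origin: centre of its underside.
- vial: Small glass vial with a white cap, 26 mm wide, 55 mm high, standing in front, between the two tabs. Origin: centre of its underside.
- beaker: Clear plastic beaker, 52 mm wide, 60 mm high, standing between the readers. Origin: centre of its underside.
- clamp_ring: Steel clamp ring, 56 mm wide, 14 mm high, lying on the table, right front. Origin: centre of its underside.
- screwdriver: Red-handled screwdriver, 200 mm long, 26 mm high, lying on the table, left front. Origin: middle of its length, at its underside; x towards its tip.
Mind the look-alikes: they are no part of the job. Leave any yellow look-alike of the reader_b alone.

How it is judged:
By the outcome, as a careful person would: the job done as asked, in the order asked, and still so for the second after the job is handed in, with the robot touching nothing.
It also fails if it takes over 40 s, if anything falls off the work surface, if the arm or the gripper's body presses on something with over 40 N, if the wrist force passes 120 N, or if a joint passes its speed limit or range.

## Working session

There is one attempt and no reset: what is moved stays moved. The work goes in short steps, Python scripts to look and compute and a tool call to move; the robot and the scene stay as the last step left them, time stands still between calls to the robot, and variables do not carry over. Pictures are saved under pics/ and viewed, and the job is handed in when it is done.

Besides the shell and the picture viewer there is one more tool, called after "Emit:" as name(argument=value, ...) on one line, values as JSON. arm_command: Moves the arm, as the interface text tells. Its arguments: {"type":"object","properties":{"increments":{"type":"array"},"claw":{"type":"number"},"force":{"type":"number"}},"required":["increments"]}

```bash
mkdir -p pics; ls; cat > h.py <<'E'
import numpy as np, cv2
from workcell import get_obs, camera, job_done
def save(n,im): cv2.imwrite('pics/'+n+'.png',im[:,:,::-1])
def unproj(c,us,vs,z=None):
    K=c['K']; us=np.asarray(us,float).ravel(); vs=np.asarray(vs,float).ravel()
    xd=np.stack([(us-K[0,2])/K[0,0],(vs-K[1,2])/K[1,1]],1); x=xd.copy()
    for _ in range(20): x=xd/(1+c['k1']*(x**2).sum(1,keepdims=True))
    if z is None: z=c['range_z'][vs.astype(int),us.astype(int)]
    P=np.c_[x,np.ones(len(x))]*np.asarray(z)[:,None]
    return (P-c['t'])@c['R']
def proj(c,X):
    P=np.atleast_2d(X)@c['R'].T+c['t']; x=P[:,:2]/P[:,2:]
    x=x*(1+c['k1']*(x**2).sum(1,keepdims=True)); K=c['K']
    return np.c_[x[:,0]*K[0,0]+K[0,2],x[:,1]*K[1,1]+K[1,2]]
E
python3 - <<'E'
from h import *
import pickle
print(get_obs())
for n in('top','side'):
    c=camera(n); save(n+'0',c['frame']); pickle.dump(c,open(n+'0.pkl','wb')); print(c['K'],c['k1'],c['R'],c['t'])
E
```

```text
pics
{'time': 0.0, 'q': array([-6.48581737e+01,  5.01140368e+00,  1.00346507e+01,  9.51008117e+01,
        7.31560384e-05,  9.00005062e+01]), 'qd': array([-0.0042303 , -0.02208613,  0.00118221,  0.03547345, -0.01724063,
       -0.00099463]), 'joint_efforts': array([-1.07719210e-03, -5.20384991e+01,  4.64810407e+01,  1.61716773e-02,
       -1.24354742e-04,  9.15036580e-08]), 'ee_pos': array([ 0.23357906, -0.49769096,  0.24158192]), 'tcp_rot': array([-1.79999928e+02,  7.75647552e-02, -6.48586798e+01]), 'wrist_force': array([ 0.21859793, -0.62338014, -0.18162498]), 'torque': array([ 0.0352895 , -0.00228162,  0.00869749]), 'opening': 0.08576152591456929}
[[416.08907113   0.         277.27990754]
 [  0.         416.08907113 216.78606544]
 [  0.           0.           1.        ]] -0.02469028183801452 [[ 0.02187164 -0.99956702  0.01968256]
 [-0.99046328 -0.02434273 -0.13560946]
 [ 0.13602987 -0.01652886 -0.99056684]] [-0.02579666  0.50661349  1.12577505]
[[541.91050748   0.         269.09525383]
 [  0.         541.91050748 204.87405199]
 [  0.           0.           1.        ]] -0.14687433245115045 [[-0.95658446 -0.29142947  0.00387866]
 [-0.19310296  0.62375861 -0.75738791]
 [ 0.21830581 -0.72525448 -0.65295368]] [0.45453998 0.1509031  1.2749669 ]
```

View pics/top0.png

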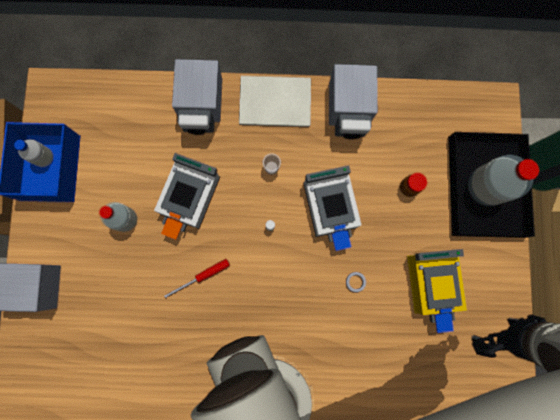

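View pics/side0.png

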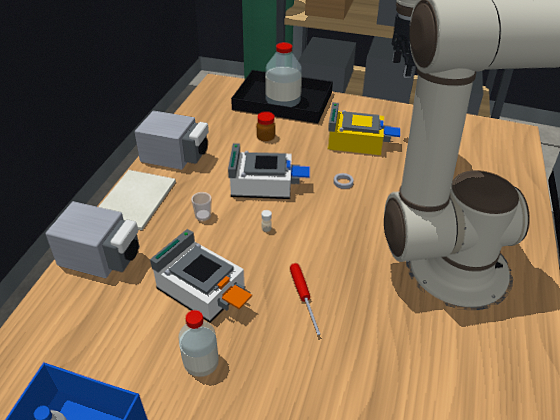

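The top view shows three candidates: a white reader with an orange tab at (173,227), a white reader with a blue tab at (341,240), and a yellow look-alike with a blue tab at (443,320). Only the first has the white body and orange tab, so it is the one meant. I'll confirm it in a crop and measure it.

```bash
python3 - <<'E'
from h import *
import pickle
for n,(r0,r1,c0,c1) in {'top':(140,255,80,300),'side':(170,390,130,340)}.items():
    c=pickle.load(open(n+'0.pkl','rb'))
    save('crop_'+n,cv2.resize(c['frame'][r0:r1,c0:c1],None,fx=3 if n=='top' else 2.6,fy=3 if n=='top' else 2.6))
    hsv=cv2.cvtColor(c['frame'],cv2.COLOR_RGB2HSV)
    m=(hsv[...,0]>7)&(hsv[...,0]<16)&(hsv[...,1]>215)&(hsv[...,2]>120)
    k,l,s,ce=cv2.connectedComponentsWithStats(m.astype(np.uint8))
    for i in range(1,k):
        if s[i,4]>30:
            v,u=np.nonzero(l==i);X=unproj(c,u,v); print(n,s[i],ce[i],X.mean(0),np.median(X,0))
            t=X[(X[:,2]>.045)&(X[:,2]<.06)];print(len(t),t.mean(0), cv2.minAreaRect((t[:,:2]*1000).astype(np.float32)))
    v,u=np.mgrid[0:420,0:560];X=unproj(c,u,v);
    print('table z',np.median(X[(np.abs(X[:,0]-.45)<.03)&(np.abs(X[:,1]-.1)<.03)][:,2]))
    R=X[(X[:,0]>.4)&(X[:,0]<.78)&(X[:,1]>.12)&(X[:,1]<.4)]
    for lo,hi in((.086,.105),(.06,.085)):
        t=R[(R[:,2]>lo)&(R[:,2]<hi)];print(lo,len(t),t.mean(0),cv2.minAreaRect((t[:,:2]*1000).astype(np.float32)))
E
```

```text
top [162 218  20  22 280] [171.53928571 228.11428571] [0.46652157 0.27416258 0.05127559] [0.46655313 0.27397786 0.05183744]
276 [0.4667755  0.27408988 0.05185556] ((467.14434814453125, 273.9900207519531), (44.17849349975586, 47.93119430541992), 72.921875)
table z -0.0005110147111623612
0.086 670 [0.65155774 0.24352406 0.09655963] ((607.810791015625, 257.3123779296875), (168.54339599609375, 380.6123046875), 61.980037689208984)
0.06 2540 [0.56584316 0.24172591 0.07239257] ((590.0775146484375, 241.22427368164062), (183.64682006835938, 384.3212890625), 55.778038024902344)
side [218 276  11  11  53] [223.22641509 281.22641509] [0.49709975 0.26255836 0.07508738] [0.49707442 0.26328698 0.0752151 ]
0 [nan nan nan] ((0.0, 0.0), (0.0, 0.0), 0.0)
side [222 285  30  23 373] [236.37265416 295.98123324] [0.46296187 0.27772128 0.05625397] [0.46407184 0.27447942 0.05145177]
370 [0.46445514 0.2740412  0.05148033] ((465.58038330078125, 272.532958984375), (47.66505432128906, 51.22862243652344), 70.40216064453125)
table z 0.00019511144386014377
0.086 805 [0.67916893 0.22737673 0.09528107] ((605.2468872070312, 249.920654296875), (167.32763671875, 370.50042724609375), 66.47992706298828)
0.06 3374 [0.57575357 0.24703974 0.07213573] ((623.7710571289062, 227.41087341308594), (140.26307678222656, 291.8537902832031), 78.39629364013672)<stdin>:12: RuntimeWarning: Mean of empty slice.
  ret = um.true_divide(
```

```bash
sleep 0; ls pics
```

```text
crop_side.png
crop_top.png
side0.png
top0.png
```

View pics/crop_top.png

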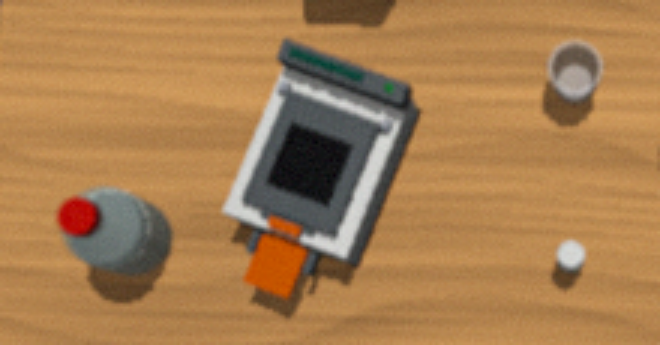

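View pics/crop_side.png

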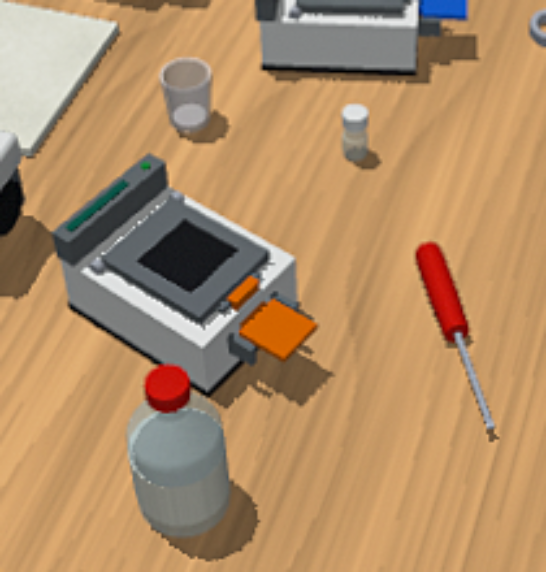

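```bash
python3 - <<'E'
from h import *
import pickle
from scipy.optimize import minimize
# yaw: bar points
for n in('top','side'):
    c=pickle.load(open(n+'0.pkl','rb'))
    v,u=np.mgrid[0:420,0:560];X=unproj(c,u,v)
    near=np.hypot(X[:,0]-.57,X[:,1]-.24)<.16
    b=X[near&(X[:,2]>.088)&(X[:,2]<.102)]
    print(n,'bar',len(b),cv2.minAreaRect((b[:,:2]*1000).astype(np.float32)))
    d=X[near&(X[:,2]>.06)&(X[:,2]<.085)]
    print('deck+lid',cv2.minAreaRect((d[:,:2]*1000).astype(np.float32)))
    d=X[near&(X[:,2]>.071)&(X[:,2]<.085)]
    print('lid',np.median(d[:,2]),cv2.minAreaRect((d[:,:2]*1000).astype(np.float32)))
    for nm,(x,y) in dict(bottle=(.47,.41)).items():
        d=X[(np.hypot(X[:,0]-x,X[:,1]-y)<.07)&(X[:,2]>.02)]; print(nm,d.min(0),d.max(0))
        d=d[d[:,2]>.13];print(d.mean(0),len(d))
E
```

```text
top bar 352 ((606.6322631835938, 287.73382568359375), (96.42674255371094, 260.7774963378906), 23.601505279541016)
deck+lid ((566.4310302734375, 272.125), (208.6829071044922, 163.3757781982422), 79.17084503173828)
lid 0.07687359088869092 ((566.42138671875, 272.11566162109375), (209.2457733154297, 162.6417694091797), 79.37640380859375)
bottle [0.45838847 0.38301354 0.02005478] [0.52921025 0.44978588 0.15457278]
[0.49377734 0.41770292 0.14794823] 148
side bar 435 ((636.228515625, 212.57601928710938), (122.91023254394531, 25.071107864379883), 70.78379821777344)
deck+lid ((568.3683471679688, 237.20553588867188), (127.86431884765625, 167.5754852294922), 70.08834075927734)
lid 0.07641811363860862 ((569.856201171875, 245.64259338378906), (122.01560974121094, 158.704833984375), 63.8746452331543)
bottle [0.45574048 0.38833279 0.02006038] [0.52564723 0.45670318 0.15331892]
[0.49091653 0.42253643 0.14696936] 291
```

The crops confirm it: white body, grey lid, and the orange tab and hook at about (173,227) in top and (236,296) in side. The reader centre is about (0.5676, 0.2374) with yaw about -19.8°. Next is a helper that turns targets in the reader frame into increments.

```bash
cat >> h.py <<'E'
from scipy.spatial.transform import Rotation as Ro
YAW=-19.8; C=np.array([.5676,.2374,0]); RR=Ro.from_euler('z',YAW,degrees=True)
def go(rx,ry,tipz,yaw=YAW+90):
    o=get_obs(); T=Ro.from_euler('xyz',o['tcp_rot'],degrees=True)
    tgt=C+RR.apply([rx,ry,0]); tgt[2]=tipz+.011
    d=T.inv().apply(tgt-o['ee_pos'])/.025
    e=-((yaw-o['tcp_rot'][2]+180)%360-180)/6
    print('inc',d.round(2),'turn',round(e,2),'tgt',tgt.round(3))
def st():
    o=get_obs(); p=RR.inv().apply(o['ee_pos']-C)
    print('t',round(o['time'],2),'reader-frame tip',p[:2].round(4),round(o['ee_pos'][2]-.011,4),'rot',o['tcp_rot'].round(1),'F',o['wrist_force'].round(2),'q',o['q'].round(0),o['opening'].round(4))
E
python3 -c "
from h import *
go(-.116,0,.20)"
```

```text
inc [-24.22 -21.3    1.25] turn -22.51 tgt [0.458 0.277 0.211]
```

Emit:
arm_command(increments=[[[-1.4,-1.2,0],-1.3],[[-2.8,-2.4,0],-2.6],[[-4.2,-3.7,0],-4.0],[[-5.6,-4.9,0],-5.3],[[-7.0,-6.2,0],-6.6]], claw=1, force=40)

```text
time: 0.6
ee_pos: [0.2994, -0.2717, 0.2415]
tcp_rot: [-179.9, 0.1, -25.0]
wrist_force: [0.6, 0.3, -0.4]
opening: 0.0127
```

```bash
python3 -c "
from h import *
st();go(-.116,0,.20)"
```

```text
Traceback (most recent call last):
  File "h.py", line 25, in st
    print('t',round(o['time'],2),'reader-frame tip',p[:2].round(4),round(o['ee_pos'][2]-.011,4),'rot',o['tcp_rot'].round(1),'F',o['wrist_force'].round(2),'q',o['q'].round(0),o['opening'].round(4))
                                                                                                                                                                              ^^^^^^^^^^^^^^^^^^
AttributeError: 'float' object has no attribute 'round'
```

```bash
sed -i "s/o\['opening'\].round(4)/round(o['opening'],4)/" h.py; python3 -c "
from h import *
st();go(-.116,0,.20)"
```

```text
t 0.6 reader-frame tip [-0.0799 -0.5699] 0.2305 rot [-1.799e+02  1.000e-01 -2.500e+01] F [ 0.65  0.25 -0.43] q [-42. -15.  -8.  96.   0.  73.] 0.0127
inc [ -3.5  -22.57   1.25] turn -15.86 tgt [0.458 0.277 0.211]
```

Emit:
arm_command(increments=[[[-0.2,-1.6,0],-1.3],[[-0.5,-3.2,0],-2.6],[[-0.8,-4.8,0],-4.0],[[-1.0,-6.4,0],-5.3],[[-1.3,-8.0,0],-6.6]])

```text
time: 1.1
ee_pos: [0.3545, -0.0751, 0.2416]
tcp_rot: [-179.9, 0.0, 14.9]
wrist_force: [1.3, -0.0, -0.5]
opening: -0.0001
```

```bash
python3 -c "
from h import *
st();go(-.116,0,.20)"
```

```text
t 1.1 reader-frame tip [-0.0947 -0.3663] 0.2306 rot [-179.9    0.    14.9] F [ 1.31 -0.05 -0.54] q [-12. -20. -13.  98.   0.  63.] -0.0001
inc [  7.64 -12.53   1.24] turn -9.21 tgt [0.458 0.277 0.211]
```

Emit:
arm_command(increments=[[[1.0,-1.6,0],-1.2],[[2.0,-3.3,0],-2.5],[[3.0,-5.0,0],-3.7],[[4.0,-6.6,0],-5.0],[[5.0,-8.3,0],-6.2]])

```text
time: 1.6
ee_pos: [0.4218, 0.1597, 0.2418]
tcp_rot: [-180.0, -0.0, 52.5]
wrist_force: [0.5, -1.3, 0.7]
opening: -0.0001
```

```bash
python3 -c "
from h import *
st();go(-.116,0,.20)"
```

```text
t 1.6 reader-frame tip [-0.1109 -0.1225] 0.2308 rot [-180.    -0.    52.5] F [ 0.54 -1.28  0.74] q [21. -9. -3. 95.  0. 58.] -0.0001
inc [ 4.61 -1.69  1.24] turn -2.96 tgt [0.458 0.277 0.211]
```

Emit:
arm_command(increments=[[[1.2,-0.4,0],-1.0],[[2.4,-0.9,0],-2.0],[[3.6,-1.3,0.4],-2.9],[[4.6,-1.7,0.8],-2.95],[[4.6,-1.7,1.2],-2.95]])

```text
time: 2.1
ee_pos: [0.4584, 0.2792, 0.2102]
tcp_rot: [-179.9, -0.0, 70.3]
wrist_force: [0.2, -0.8, -0.3]
opening: 0.0003
```

Emit:
arm_command(increments=[[[0,0,0.2],0],[[0,0,0.2],0]])

```text
time: 2.3
ee_pos: [0.4578, 0.2786, 0.2041]
tcp_rot: [-179.8, 0.1, 70.3]
wrist_force: [0.1, -0.4, -0.2]
opening: -0.0003
```

```bash
python3 -c "
from h import *
c=camera('side'); save('s1',cv2.resize(c['frame'][120:390,110:380],None,fx=2.2,fy=2.2))
c=camera('top'); save('t1',cv2.resize(c['frame'][100:300,60:300],None,fx=3,fy=3))
st();go(-.116,0,.065)"
```

```text
t 2.4 reader-frame tip [-0.1168  0.0016] 0.1946 rot [-179.9   -0.    70.3] F [0.48 0.24 0.42] q [31.  3.  3. 91.  0. 51.] 0.0001
inc [-0.07  0.04  5.18] turn 0.01 tgt [0.458 0.277 0.076]
```

View pics/s1.png

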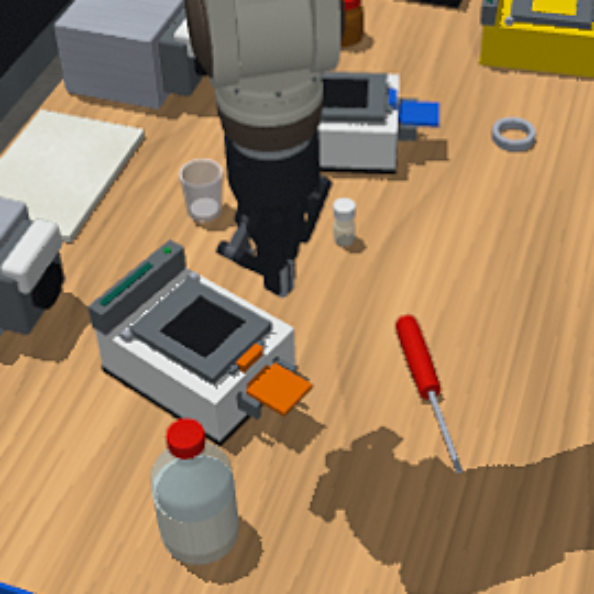

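View pics/t1.png

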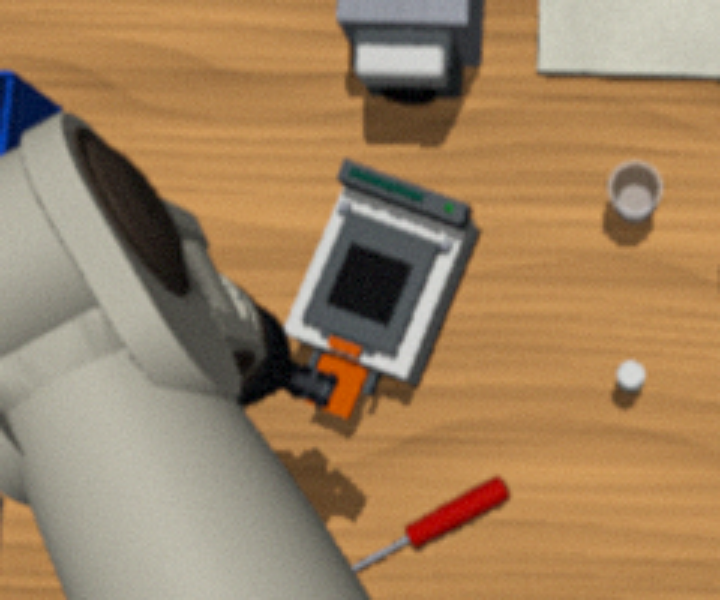

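The side view has the fingertips at crop (280,290), above the tab. In the top view they appear at (320,385), offset from the tab by parallax. The tip reads 1 to 2 mm from the press line. Descending.

Emit:
arm_command(increments=[[[-0.06,0,1.2],0],[[-0.06,0,2.4],0],[[-0.06,0,3.6],0],[[-0.06,0,4.6],0],[[-0.06,0,5.0],0]])

```text
time: 2.9
ee_pos: [0.4569, 0.2761, 0.079]
tcp_rot: [-179.8, 0.1, 70.2]
wrist_force: [0.1, -0.4, -0.5]
opening: -0.0
```

Emit:
arm_command(increments=[[[0,0,0],0],[[0,0,0],0]])

```text
time: 3.1
ee_pos: [0.4573, 0.276, 0.0804]
tcp_rot: [-179.9, 0.0, 70.2]
wrist_force: [0.0, -0.5, 0.3]
opening: -0.0001
```

```bash
python3 -c "
from h import *
c=camera('side'); save('s2',cv2.resize(c['frame'][210:350,130:310],None,fx=3.5,fy=3.5))
st();go(-.116,0,.056)"
```

```text
t 3.15 reader-frame tip [-0.1167 -0.0006] 0.0698 rot [-179.9   -0.    70.2] F [-0.01  0.44  0.11] q [ 31.   3. -10.  77.   0.  51.] 0.0002
inc [0.03 0.03 0.55] turn -0.0 tgt [0.458 0.277 0.067]
```

View pics/s2.png

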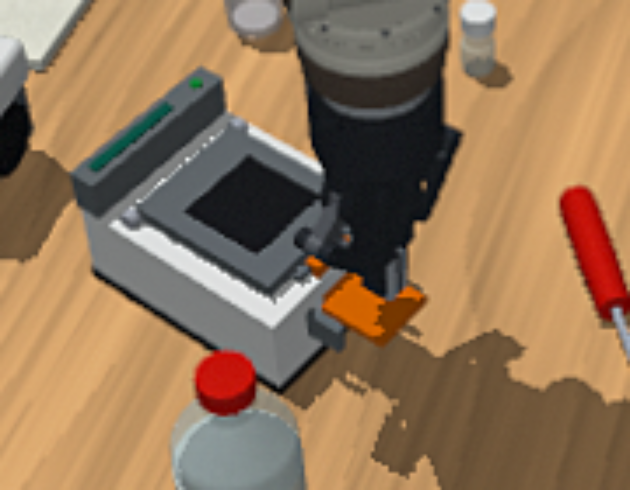

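The side crop shows the fingertips over the orange pad at about (395,285), clear of the hook and lid. Now pressing in small steps.

Emit:
arm_command(increments=[[[0.03,0.03,0.3],0],[[0.03,0.03,0.6],0],[[0.03,0.03,0.75],0],[[0.03,0.03,0.8],0],[[0.03,0.03,0.8],0]])

```text
time: 3.65
ee_pos: [0.4583, 0.2769, 0.0607]
tcp_rot: [-179.9, -0.0, 70.2]
wrist_force: [-0.2, 1.1, 1.8]
opening: -0.0006
```

```bash
python3 -c "
from h import *
st();go(-.116,0,.046)"
```

```text
t 3.65 reader-frame tip [-1.162e-01  1.000e-04] 0.0497 rot [-179.9   -0.    70.2] F [-0.19  1.15  1.82] q [ 31.   3. -12.  75.   0.  51.] -0.0006
inc [-0.01  0.01  0.15] turn 0.0 tgt [0.458 0.277 0.057]
```

Emit:
arm_command(increments=[[[0,0,0.06],0],[[0,0,0.1],0],[[0,0,0.14],0],[[0,0,0.14],0]])

```text
time: 4.05
ee_pos: [0.4581, 0.277, 0.0575]
tcp_rot: [-179.9, -0.0, 70.2]
wrist_force: [-4.2, 0.1, 6.3]
opening: 0.0003
```

```bash
python3 -c "
from h import *
c=camera('side'); save('s3',cv2.resize(c['frame'][210:350,130:310],None,fx=3.5,fy=3.5))
st()"
```

```text
t 4.1 reader-frame tip [-0.1165  0.0002] 0.0465 rot [-179.9   -0.    70.2] F [-4.08  1.7   4.76] q [ 31.   4. -12.  75.   0.  51.] -0.0
```

View pics/s3.png

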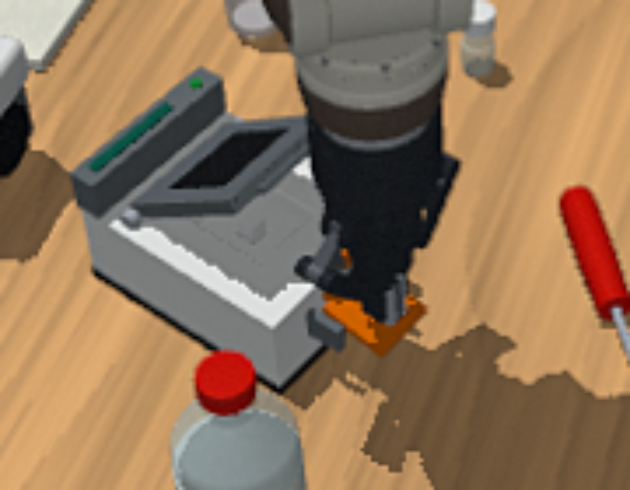

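The lid has sprung up: it is tilted and the deck shows at crop (250,235). Wrist force is about 5 N. I'll back off slightly toward the robot, then rise.

Emit:
arm_command(increments=[[[0,-0.1,-0.2],0],[[0,-0.5,-0.6],0],[[0,-0.8,-1.2],0],[[0,-0.8,-1.8],0],[[0,-0.8,-2.3],0]])

```text
time: 4.6
ee_pos: [0.4395, 0.2841, 0.1172]
tcp_rot: [-179.9, -0.1, 70.3]
wrist_force: [-0.1, 0.3, -0.1]
opening: 0.0002
```

Emit:
arm_command(increments=[[[0,0,0],0],[[0,0,0],0],[[0,0,0],0]])

```text
time: 4.9
ee_pos: [0.4394, 0.2839, 0.1167]
tcp_rot: [-179.9, -0.1, 70.2]
wrist_force: [0.3, 0.5, -0.5]
opening: -0.0002
```

```bash
python3 -c "
from h import *
c=camera('side'); save('s4',cv2.resize(c['frame'][190:350,130:310],None,fx=3.5,fy=3.5))
K=['x']
hx=C+RR.apply([.045,0,.066]);
v,u=np.mgrid[0:420,0:560];X=RR.inv().apply(unproj(c,u,v)-C)
for y in(-.03,-.02,.02,.03,.04):
  s=X[(abs(X[:,1]-y)<.004)&(abs(X[:,0])<.06)&(X[:,2]>.08)&(X[:,2]<.16)]
  print(y,s[np.argsort(s[:,0])][::max(1,len(s)//8)].round(3).tolist())
st();go(-.08,0,.105)"
```

```text
-0.03 [[-0.05, -0.027, 0.133], [-0.043, -0.029, 0.135], [-0.036, -0.03, 0.134], [-0.028, -0.029, 0.129], [-0.018, -0.027, 0.122], [-0.005, -0.028, 0.113], [0.01, -0.034, 0.102], [0.025, -0.033, 0.091], [0.037, -0.029, 0.084]]
-0.02 [[-0.052, -0.021, 0.132], [-0.046, -0.019, 0.134], [-0.042, -0.024, 0.136], [-0.033, -0.024, 0.131], [-0.02, -0.019, 0.123], [-0.009, -0.024, 0.116], [0.004, -0.022, 0.106], [0.02, -0.021, 0.097], [0.038, -0.017, 0.083]]
0.02 [[-0.052, 0.02, 0.134], [-0.046, 0.019, 0.132], [-0.042, 0.024, 0.134], [-0.033, 0.02, 0.13], [-0.021, 0.017, 0.12], [-0.008, 0.02, 0.115], [0.005, 0.019, 0.106], [0.02, 0.024, 0.094], [0.036, 0.021, 0.084]]
0.03 [[-0.047, 0.027, 0.131], [-0.043, 0.031, 0.132], [-0.04, 0.033, 0.137], [-0.027, 0.032, 0.125], [-0.016, 0.034, 0.119], [-0.005, 0.033, 0.111], [0.004, 0.029, 0.106], [0.015, 0.031, 0.099], [0.031, 0.032, 0.087]]
0.04 [[-0.047, 0.042, 0.128], [-0.042, 0.036, 0.129], [-0.034, 0.043, 0.121], [-0.027, 0.038, 0.127], [-0.018, 0.041, 0.121], [-0.006, 0.039, 0.111], [0.006, 0.043, 0.104], [0.014, 0.041, 0.081], [0.031, 0.044, 0.088]]
t 4.95 reader-frame tip [-0.1365  0.0002] 0.1055 rot [-1.799e+02 -1.000e-01  7.020e+01] F [ 0.63  0.72 -0.08] q [33.  1. -8. 81.  0. 53.] 0.0007
inc [-0.01  2.26  0.02] turn 0.01 tgt [0.492 0.264 0.116]
```

View pics/s4.png

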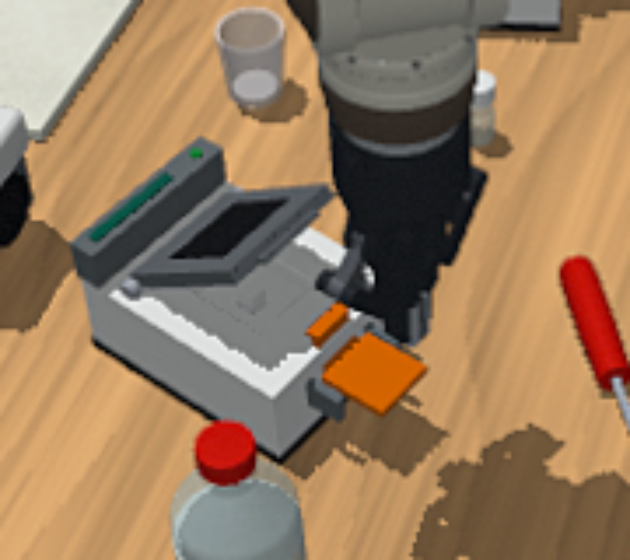

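The lid rests at about 0.6 rad with its lip at reader-frame x -52 mm, z 132 mm, as modelled. I'll push it back along a rising arc, with the fingertips about 25 mm below the lip.

Emit:
arm_command(increments=[[[0,0.9,0],0],[[0,1.8,0],0],[[0,2.6,0],0],[[0,3.2,-0.3],0],[[0,3.8,-0.9],0]])

```text
time: 5.45
ee_pos: [0.5268, 0.2519, 0.1382]
tcp_rot: [-179.6, 0.0, 70.3]
wrist_force: [-3.3, 1.3, 3.8]
opening: -0.0003
```

```bash
python3 -c "
from h import *
st();go(-.008,0,.148);go(.026,0,.155);go(.05,0,.155)"
```

```text
t 5.45 reader-frame tip [-0.0433 -0.0001] 0.1272 rot [-179.6    0.    70.3] F [-3.32  1.27  3.77] q [25.  9.  3. 84.  0. 45.] -0.0003
inc [ 0.    1.41 -0.84] turn 0.02 tgt [0.56  0.24  0.159]
inc [ 0.    2.76 -1.13] turn 0.02 tgt [0.592 0.229 0.166]
inc [-0.    3.72 -1.14] turn 0.02 tgt [0.615 0.22  0.166]
```

Emit:
arm_command(increments=[[[0,0.5,-0.35],0],[[0,1.0,-0.6],0],[[0,1.4,-0.85],0]])

```text
time: 5.75
ee_pos: [0.5603, 0.2397, 0.1585]
tcp_rot: [-179.5, 0.1, 70.3]
wrist_force: [-0.3, -0.5, 0.3]
opening: -0.0001
```

```bash
python3 -c "
from h import *
c=camera('side'); save('s5',cv2.resize(c['frame'][150:350,110:330],None,fx=3,fy=3))
st();go(.026,0,.155);go(.05,0,.155)"
```

```text
t 5.8 reader-frame tip [-0.0064 -0.0003] 0.1483 rot [-179.6    0.    70.2] F [-1.07 -0.86  0.16] q [23. 13. 10. 87.  0. 43.] 0.0002
inc [ 0.01  1.29 -0.28] turn 0.01 tgt [0.592 0.229 0.166]
inc [ 0.01  2.25 -0.28] turn 0.01 tgt [0.615 0.22  0.166]
```

View pics/s5.png

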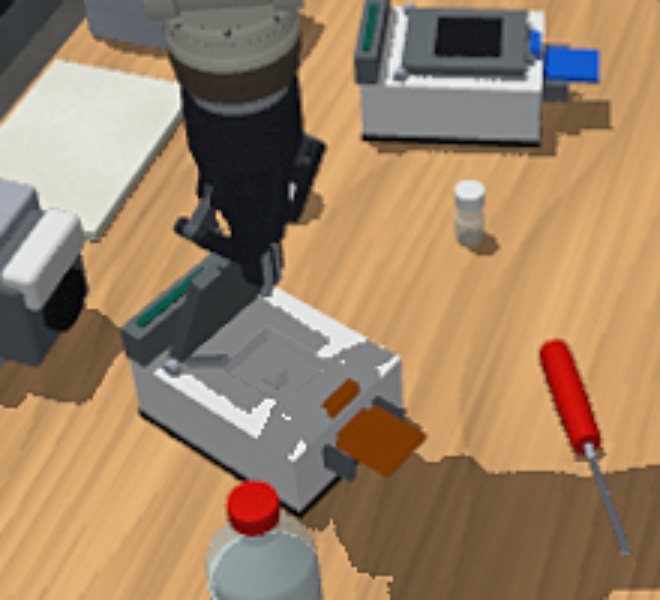

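The lid is at about 1.2 rad, with its face at crop (215,305), and the fingers are behind its lip. Continuing past upright.

Emit:
arm_command(increments=[[[0,0.5,-0.1],0],[[0,0.9,-0.2],0],[[0,1.3,-0.3],0],[[0,1.8,-0.3],0],[[0,2.2,-0.3],0]])

```text
time: 6.3
ee_pos: [0.6142, 0.2204, 0.1662]
tcp_rot: [-179.6, 0.0, 70.2]
wrist_force: [0.1, 0.3, 0.1]
opening: 0.0002
```

Emit:
arm_command(increments=[[[0,0.1,0],0],[[0,0.1,0],0],[[0,0.1,0],0]])

```text
time: 6.6
ee_pos: [0.6163, 0.2196, 0.166]
tcp_rot: [-179.6, 0.0, 70.2]
wrist_force: [-0.5, 0.5, -0.1]
opening: -0.0
```

```bash
python3 -c "
from h import *
c=camera('side'); save('s6',cv2.resize(c['frame'][150:350,110:330],None,fx=3,fy=3))
st()"
```

```text
t 6.65 reader-frame tip [ 0.0518 -0.0002] 0.1552 rot [-179.6    0.    70.2] F [ 0.46 -0.24  0.41] q [20. 19. 18. 89.  0. 39.] 0.0004
```

View pics/s6.png

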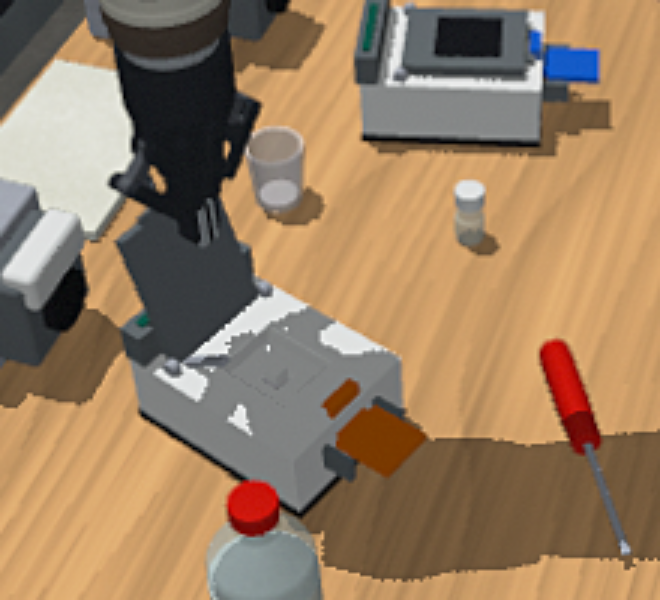

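The lid now leans back past upright, with its face at crop (190,275), and there is no contact force. Retreating straight back, then up.

Emit:
arm_command(increments=[[[0,-0.8,0],0],[[0,-2.0,0],0],[[0,-3.4,-0.4],0],[[0,-4.8,-1.2],0],[[0,-6.2,-2.4],0]])

```text
time: 7.15
ee_pos: [0.4685, 0.2719, 0.2267]
tcp_rot: [-179.5, 0.1, 70.3]
wrist_force: [1.4, 0.9, 0.2]
opening: 0.0002
```

Emit:
arm_command(increments=[[[0,-1.5,-0.5],0],[[1.0,-3.0,-1.0],0],[[-1.0,-4.0,-1.0],0],[[-2.6,-5.0,-1.0],0],[[-4.2,-5.0,-1.0],0]])

```text
time: 7.65
ee_pos: [0.3129, 0.215, 0.2531]
tcp_rot: [-179.5, 0.1, 70.5]
wrist_force: [0.2, -0.2, -0.3]
opening: -0.0002
```

Emit:
arm_command(increments=[[[-1.5,0,0],0],[[-3,0,0],0],[[-4.0,0,0],0],[[-4.0,0,0],0],[[-4.0,0,0],0]])

```text
time: 8.15
ee_pos: [0.2794, 0.1207, 0.2536]
tcp_rot: [-179.5, 0.0, 70.4]
wrist_force: [0.1, 0.3, 0.5]
opening: -0.0004
```

```bash
python3 -c "
from h import *
st()
c=camera('side'); save('s7',c['frame'])
v,u=np.mgrid[0:420,0:560];X=RR.inv().apply(unproj(c,u,v)-C)
s=X[(abs(X[:,1])<.03)&(X[:,0]>.02)&(X[:,0]<.12)&(X[:,2]>.1)&(X[:,2]<.2)]
p=np.polyfit(s[:,2],s[:,0],1);print(len(s),'lid angle',np.pi/2+np.arctan(p[0]),s.max(0))
c=camera('top'); save('t7',c['frame']); st()"
```

```text
t 8.15 reader-frame tip [-0.2316 -0.2074] 0.2426 rot [-179.5    0.    70.4] F [0.14 0.28 0.53] q [ 23. -27. -16. 102.   0.  43.] -0.0004
803 lid angle 1.905980431465206 [0.09084058 0.02999227 0.17819086]
t 8.25 reader-frame tip [-0.2316 -0.2068] 0.2423 rot [-1.795e+02  1.000e-01  7.050e+01] F [-0.77  0.58  0.33] q [ 23. -27. -16. 102.   0.  43.] 0.0001
```

View pics/s7.png

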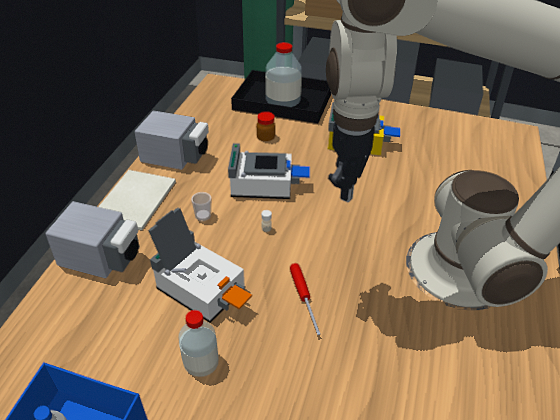

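View pics/t7.png

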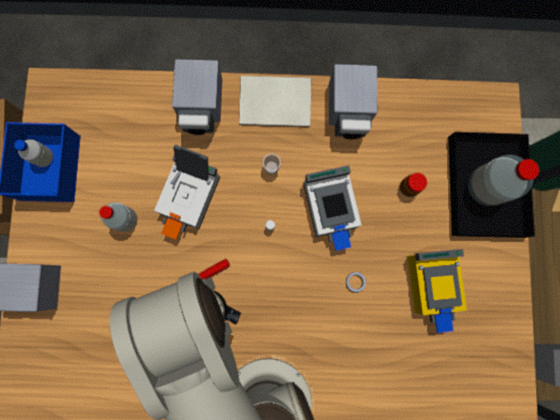

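The lid is at about 1.9 rad, against its stop, and appears at (175,235) in side and (190,163) in top. The blue reader is shut, the other things have not moved, and the hand is clear. Handing in.

```bash
python3 -c "
from h import *
print(job_done()); st()"
```

```text
the job is handed in; nothing more can be done
None
the job is handed in; nothing more can be done
```

The orange-tab reader's hatch is open and resting against its stop, and the job was handed in at about 8.3 s.

I pressed the orange tab with closed fingertips at about 5–6 N. The latch let go and the lid sprang to about 0.6 rad. I then pushed the lid's lip back along a rising arc until it was past upright, and drew the hand back and up.

**Last checks:**
- **Lid:** a fit to the depth image gives 1.906 rad, which matches the 1.9 rad stop.
- **Contact:** the wrist force was under about 1 N with the hand clear of everything.
- **Surroundings:** the final pictures show the blue-tab and yellow readers shut. The bottle, jar, vial, beaker and ring look unmoved. So does the screwdriver, though the arm partly hid it in the top view.

**Not measured:**
- I judged the cuvette by eye only. It stands in its pocket in the final pictures, and the fingers stayed above the deck throughout.
- During the press there was a sideways reading of about 4 N. It may have been the rising lid brushing the gripper. It was gone after I backed off.

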